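# Put the hair stackers back in their dishes

### The job

Tidy the fly-tying bench: stand each of the four brass hair stackers upright in its own round wooden dish, the smallest stacker in the smallest dish, the next size in the next, and so on up to the largest in the largest, each flat on the floor of the recess. Keep them upright, set each down gently without dropping it, and leave the wire spool and the bead jar where they are.

Things in the scene. Friction and masses are not known exactly. Their poses are not given: they have to be found in the camera images.
- stacker_mini: The smallest of the four hair stackers, loose: upright brass tube, outer diameter 19 mm, open dark bore at the top, on a round brass foot 26 mm in diameter, 8 mm high; 54 mm tall in all, about 60 g (within a third). Origin: centre of its underside; z up along the tube. Grip across the tube above the foot, for instance 36 mm above the underside.
- stacker_small: The second smallest of the four hair stackers, loose: upright brass tube, outer diameter 28 mm, open dark bore at the top, on a round brass foot 36 mm in diameter, 8 mm high; 64 mm tall in all, about 110 g (within a third). Origin: centre of its underside; z up along the tube. Grip across the tube above the foot, for instance 42 mm above the underside.
- stacker_medium: The second largest of the four hair stackers, loose: upright brass tube, outer diameter 38 mm, open dark bore at the top, on a round brass foot 46 mm in diameter, 8 mm high; 78 mm tall in all, about 190 g (within a third). Origin: centre of its underside; z up along the tube. Grip across the tube above the foot, for instance 50 mm above the underside.
- stacker_large: The largest of the four hair stackers, loose: upright brass tube, outer diameter 49 mm, open dark bore at the top, on a round brass foot 58 mm in diameter, 8 mm high; 92 mm tall in all, about 300 g (within a third). Origin: centre of its underside; z up along the tube. Grip across the tube above the foot, for instance 58 mm above the underside.
- dish_mini: The smallest of the four round dark-wood dishes, the home of the smallest stacker, fixed to the bench: outer diameter 54 mm, 12 mm high at the rim, with a flat round recess 42 mm in diameter whose floor is 5 mm above the bench (7 mm deep). Origin: centre of its underside, on the bench at z = 0; z up.
- dish_small: The second smallest of the four round dark-wood dishes, the home of the second smallest stacker, fixed to the bench: outer diameter 66 mm, 12 mm high at the rim, with a flat round recess 52 mm in diameter whose floor is 5 mm above the bench (7 mm deep). Origin: centre of its underside, on the bench at z = 0; z up.
- dish_medium: The second largest of the four round dark-wood dishes, the home of the second largest stacker, fixed to the bench: outer diameter 78 mm, 12 mm high at the rim, with a flat round recess 62 mm in diameter whose floor is 5 mm above the bench (7 mm deep). Origin: centre of its underside, on the bench at z = 0; z up.
- dish_large: The largest of the four round dark-wood dishes, the home of the largest stacker, fixed to the bench: outer diameter 92 mm, 12 mm high at the rim, with a flat round recess 74 mm in diameter whose floor is 5 mm above the bench (7 mm deep). Origin: centre of its underside, on the bench at z = 0; z up.
- wire_spool: Not a stacker, to be left alone: a loose standing spool of copper wire, 45 mm high, with two pale wooden flanges 48 mm in diameter. Origin: centre of its underside.
- bead_jar: Not a stacker, to be left alone: a loose closed glass bead jar with a black cap, 44 mm in diameter, 50 mm high. Origin: centre of its underside.

How it is judged:
By the outcome, as a careful person would: the job done as asked, in the order asked, and still so for the second after the job is handed in, with the robot touching nothing.
It also fails if it takes over 128 s, if anything falls off the work surface, if the arm or the gripper's body presses on something with over 40 N, if the wrist force passes 120 N, or if a joint passes its speed limit or range.

### The arm

A 7-joint arm with a two-finger parallel gripper is mounted at the origin on the work surface. World frame = base frame: x ahead of the robot, y to its left, z up, the work surface at z = 0. Lengths are in m, angles in rad, forces in N, time in s.
With the tool pointing down it reaches from about 0.425 to 0.925 m from the base axis. Payload 6.8 kg.
Tool frame: the origin (TCP) lies between the finger pads; the fingertips stand 22 mm ahead of it and the grasp point (between the pads) lies 3 mm ahead of it; z points along the fingers, y is the line along which they close (so a half turn about z gives the same grasp; the last joint's range is limited). The gripper opens to 85 mm and grips with 20 to 120 N. Pads are 22 mm wide; open, the fingers measure 114 mm over their backs; the gripper's body (76 mm by 85 mm) begins 54 mm behind the grasp point. The pads swing forward as they close: fully open they stand 13 mm farther back than shut.
Start: joints at [-1.216, 0.477, 0.022, 1.555, -0.011, 1.109, -0.083], TCP at [0.301, 0.604, 0.217] pointing down, gripper open.
Joint ranges: [-2.96, 2.96], [-0.34, 2.1], [-1.41, 1.46], [0.24, 2.44], [-1.37, 4.51], [0.17, 1.92], [-2.96, 2.96]. Speed limits (rad/s): [2.39, 2.39, 3.14, 3.14, 3.14, 3.14, 3.14].

### API

Orientations are given as a unit quaternion [w, x, y, z].
In Python, from station import bot gives the robot as it stands.
- The arm moves only by the tool servo_tool, never from a script. Its argument "motion" is a list that holds one entry, the list of rows, each a list of 5 numbers: the opening, from 0 (shut) to 1 (fully open), then the shift along the world's x, y, z each as a share of 0.04 m, from -1 to 1, then the turn about the world's z as a share of 0.12 rad, from -1 to 1. A call has 1 to 20 rows; each row shifts and turns the commanded pose from where the row before left it; what a row does not reach is not made up. A row lasts 1/10 s, in which the tool goes at most 50 mm and 8.59 degrees, less where a joint would pass 70% of its speed; a pose out of reach is approached as far as the arm can. A call with a number of a shift or a turn outside -1 to 1 is refused whole. A call with a gripper value outside its range is refused whole. The fingers move at their own pace and stop on an object; "newtons" is the grip in N (left out, the last holds). Time passes only in rows, so rows that do not move let the fingers close. It gives the time, the measured TCP pose, the force, the opening and the grip force at its end, in the units of the state.
- bot.get_obs(): the state, without advancing time (a new reading comes with each control period).
- bot.read_camera(name): name is "side" or "top" or "wrist"; returns (picture, depth): 384x512x3 uint8, red, green, blue; 384x512 float32, m along the optical axis (not along the pixel's ray), 0 where there is no reading.
- bot.get_calibration(name): a dict with "fovy" (degrees; the focal length in pixels is half the picture's height over the tangent of half this angle, whatever the lens; pixels are square), "cx", "cy" (the principal point, pixels), "view" (4x4, takes a point from world to camera coordinates). Camera axes: x right, y down, z forward; pixel columns grow to the right and rows downward; lengths in m; the calibration is good to about 2 mm. The wrist camera is an equidistant fisheye: a pixel r from the principal point sees the ray r / f radians off the axis. A picture is of the moment at which its call begins: read the wrist's pose just before it. get_calibration takes no time and is no camera call; for the wrist camera it gives the pose at the moment of the call.
- bot.hand_in(): hands the job in; it is judged then, once.
The state is a dict: "t": time; "q": joint angles; "joint_vel": joint speeds; "joint_torque": joint torques, N m; "eef_pos": TCP position; "tool_rot": TCP orientation; "contact_force": force on the tool from outside, world axes, zero at the start; "torque": the same for the moment, N m; "gripper_width": opening from 0.0 (shut) to 1.0 (fully open); "grasp_force": force on a finger pad.
Only numpy, scipy, OpenCV 4.12 (cv2) and the standard library are available. Lean on these libraries where they do the work, as an engineer would, in place of code of your own. Each camera call takes 0.05 s, during which the arm holds its last target. There are 200 camera calls.

## Working session

There is one attempt and no reset: what is moved stays moved. The work goes in short steps, Python scripts to look and compute and a tool call to move; the robot and the scene stay as the last step left them, time stands still between calls to the robot, and variables do not carry over. Pictures are saved under pics/ and viewed, at most 14 in all, crops included, and the job is handed in when it is done.

Besides the shell and the picture viewer there is one more tool, called after "Emit:" as name([rows], argument=value, ...), one row to a line, values as JSON. servo_tool: Moves the arm, as the interface text tells. Shift numbers are shares of 0.04 m and turn numbers shares of 0.12 rad, none past 1 either way. Its arguments: {"type":"object","properties":{"motion":{"type":"array"},"newtons":{"type":"number"}},"required":["motion"]}

```bash
mkdir -p pics; python3 - <<'E'
from station import bot
import cv2,numpy as np
o=bot.get_obs();print(o)
for n in("top","side"):
    p,d=bot.read_camera(n);cv2.imwrite(f"pics/{n}0.png",p[:,:,::-1]);np.savez(f"{n}0.npz",p=p,d=d)
    c=bot.get_calibration(n);print(n,c)
E
```

```text
{'t': 0.0, 'q': array([-1.21611009,  0.47781606,  0.02234286,  1.55644016, -0.01153127,
        1.10930648, -0.0830846 ]), 'joint_vel': array([ 0.00131091, -0.00033615, -0.00071071,  0.001241  ,  0.00067271,
        0.00059239, -0.00067438]), 'joint_torque': array([-3.87600539e-04, -5.96449077e+01,  1.60789825e+00, -2.81181407e+01,
        1.24704026e-02,  9.47870139e-03, -1.08855065e-05]), 'eef_pos': array([0.30108142, 0.60344125, 0.21551986]), 'tool_rot': array([-1.56822354e-04,  2.29323712e-01,  9.73349776e-01, -9.07668499e-04]), 'contact_force': array([ 0.75123864, -0.30954684, -0.55227037]), 'torque': array([0.04386115, 0.03332196, 0.03503563]), 'grasp_force': 0.0, 'gripper_width': 1.0004971543730354}
top {'fovy': 42.58930138352941, 'cx': 256.42344892507344, 'cy': 188.2966734823494, 'view': array([[ 0.0065475 , -0.99997415,  0.00297012,  0.01073879],
       [-0.99830864, -0.00670812, -0.05774829,  0.56904682],
       [ 0.05776672, -0.00258699, -0.99832676,  0.91826802],
       [ 0.        ,  0.        ,  0.        ,  1.        ]])}
side {'fovy': 51.94242004916716, 'cx': 252.36759908395902, 'cy': 193.007714507868, 'view': array([[-0.79219452, -0.61004066, -0.01668056,  0.44860381],
       [-0.43147496,  0.57922144, -0.69161541,  0.28066033],
       [ 0.43157526, -0.54069669, -0.72207332,  0.60525253],
       [ 0.        ,  0.        ,  0.        ,  1.        ]])}
```

View pics/top0.png

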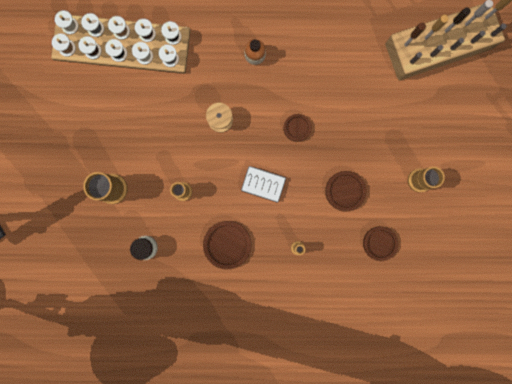

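View pics/side0.png

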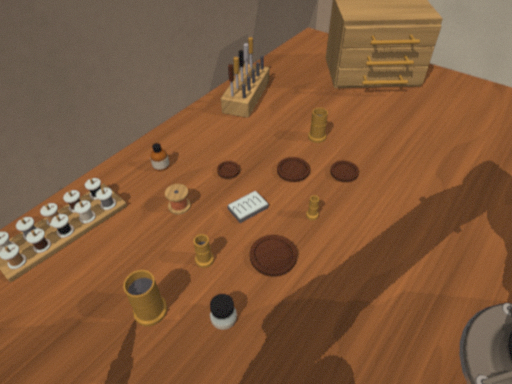

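The top view shows the stackers at px (98,186) large, (179,190) small, (299,248) mini and (433,177) medium. The dishes are at (229,244) large, (346,190) medium, (381,243) small and (298,127) mini. The spool is at (219,117) and the jar at (143,248). The side view agrees, with all four stackers upright.

```bash
cat > h.py <<'E'
import numpy as np,cv2
from station import bot
def cloud(d,c):
    f=d.shape[0]/2/np.tan(np.radians(c["fovy"])/2)
    v,u=np.indices(d.shape); P=np.stack([(u-c["cx"])/f*d,(v-c["cy"])/f*d,d],-1)
    V=c["view"]; return (P-V[:3,3])@V[:3,:3]
def px2plane(u,v,z,c,h=384):
    f=h/2/np.tan(np.radians(c["fovy"])/2);V=c["view"];R=V[:3,:3]
    o=-R.T@V[:3,3]; r=R.T@np.array([(u-c["cx"])/f,(v-c["cy"])/f,1.]); return o+r*(z-o[2])/r[2]
def circ(P):  # least squares circle
    A=np.c_[2*P,np.ones(len(P))]; s=np.linalg.lstsq(A,(P**2).sum(1),rcond=None)[0]
    return s[0],s[1],np.sqrt(s[2]+s[0]**2+s[1]**2)
E
python3 - <<'E'
from h import *
D=np.load("top0.npz");p,d=D["p"],D["d"];c=bot.get_calibration("top");W=cloud(d,c)
hsv=cv2.cvtColor(p,cv2.COLOR_RGB2HSV)
print("bench z",np.median(W[...,2]))
ob={"large":(98,186,.092),"small":(179,190,.064),"mini":(299,248,.054),"medium":(433,177,.078),"jar":(143,248,.05),"spool":(219,117,.045)}
for n,(u,v,h) in ob.items():
    w=W[v-24:v+25,max(0,u-24):u+25].reshape(-1,3); q=w[w[:,2]>h-.006][:,:2]
    q=q[np.linalg.norm(q-px2plane(u,v,h,c)[:2],axis=1)<.04]
    (x,y),r=cv2.minEnclosingCircle(q.astype(np.float32)*1000)
    print(n,len(q),"enc",np.round([x,y,r],1),"mean",np.round(q.mean(0)*1000,1),"zmax",w[:,2].max(),"px",np.round(px2plane(u,v,h,c)*1000,1))
for n,(u,v,R,r) in {"large":(229,244,46,37),"medium":(346,190,39,31),"small":(381,243,33,26),"mini":(298,127,27,21)}.items():
    w=W[v-32:v+33,u-32:u+33].reshape(-1,3);q=w[w[:,2]>.0085][:,:2]
    q=q[np.linalg.norm(q-px2plane(u,v,.012,c)[:2],axis=1)<R/1000+.006]
    (x,y),rr=cv2.minEnclosingCircle(q.astype(np.float32)*1000)
    print("dish",n,len(q),"enc",np.round([x,y,rr],1),"circ",np.round(np.array(circ(q))*1000,1),(R+r)/2)
tall=W[...,2]>.06
n,l,s,_=cv2.connectedComponentsWithStats(tall.astype(np.uint8))
for i in range(1,n):
    if s[i,4]>20:
        q=W[l==i];print("tall",s[i],np.round(q.min(0),3),np.round(q.max(0),3))
E
```

```text
bench z 0.001415906974010229
large 181 enc [567.4 291.8  24.8] mean [566.8 292. ] zmax 0.9495611188295872 px [566.7 290.8  92. ]
small 79 enc [562.9 156.4  13.9] mean [562.3 156.2] zmax 0.9495611188295872 px [562.2 153.9  64. ]
mini 46 enc [456.4 -64.1   9.3] mean [456.1 -64.2] zmax 0.9495611188295872 px [459.1 -63.1  54. ]
medium 142 enc [ 588.1 -298.8   19.5] mean [ 587.8 -298.9] zmax 0.9495611188295872 px [ 587.6 -298.9   78. ]
jar 387 enc [455.3 224.5  20.1] mean [455.7 224.1] zmax 0.9495611188295872 px [457.1 219.8  50. ]
spool 534 enc [702.3  85.6  24.1] mean [702.   85.6] zmax 0.9495611188295872 px [699.3  84.9  45. ]
dish large 752 enc [461.6  70.1  45.8] circ [461.7  70.2  39.9] 41.5
dish medium 566 enc [ 565.7 -156.2   39.1] circ [ 565.5 -155.5   33.4] 35.0
dish small 420 enc [ 466.  -221.7   33.1] circ [ 466.4 -221.1   28.4] 29.5
dish mini 283 enc [687.3 -62.8  27.2] circ [686.9 -62.7  23. ] 24.0
tall [467   0  26  25 212] [ 0.515 -0.38   0.061] [0.883 0.017 0.95 ]
tall [487   0  25  17 152] [ 0.881 -0.417  0.061] [ 0.894 -0.404  0.139]
tall [447   8  24  24 196] [ 0.855 -0.342  0.061] [ 0.87  -0.329  0.145]
tall [426  15  23  23 188] [ 0.515 -0.306  0.06 ] [0.856 0.017 0.95 ]
tall [405  23  21  23 178] [ 0.515 -0.267  0.06 ] [0.842 0.017 0.95 ]
tall [493  24  14  12  83] [ 0.852 -0.428  0.06 ] [ 0.862 -0.417  0.093]
tall [472  31  14  11  78] [ 0.839 -0.392  0.061] [ 0.848 -0.38   0.097]
tall [250  39  11  13  99] [0.515 0.01  0.06 ] [0.838 0.028 0.95 ]
tall [452  38  13  11  77] [ 0.515 -0.354  0.061] [0.836 0.017 0.95 ]
tall [432  45  12  11  69] [ 0.812 -0.316  0.061] [ 0.822 -0.304  0.094]
tall [411  52  11  11  70] [ 0.799 -0.277  0.06 ] [ 0.809 -0.267  0.093]
tall [419 167  26  22 361] [ 0.515 -0.318  0.06 ] [0.605 0.017 0.95 ]
tall [ 83 172  34  29 760] [0.515 0.017 0.06 ] [0.591 0.316 0.95 ]
tall [170 182  16  16  77] [0.515 0.017 0.06 ] [0.577 0.17  0.95 ]
```

Poses are clear, so I'll go mini first, then small, medium and large. First move: above the mini at (0.456, -0.064).

Emit:
servo_tool([
  [[1, 0.45, -0.8, 0, 0], [1, 0.45, -0.8, 0, 0], [1, 0.45, -0.8, 0, 0], [1, 0.45, -0.8, 0, 0], [1, 0.45, -0.8, 0, 0], [1, 0.45, -0.8, 0, 0], [1, 0.45, -0.8, 0, 0], [1, 0.45, -0.8, 0, 0], [1, 0.27, -0.8, 0, 0], [1, 0, -0.8, 0, 0], [1, 0, -0.9, 0, 0], [1, 0, -0.9, 0, 0], [1, 0, -0.9, 0, 0], [1, 0, -0.9, 0, 0], [1, 0, -0.9, 0, 0], [1, 0, -0.9, 0, 0], [1, 0, -0.9, 0, 0], [1, 0, -0.9, 0, 0], [1, 0, -0.9, 0, 0], [1, 0, -0.6, 0, 0]],
], newtons=30)

```text
t: 2.1
eef_pos: [0.4555, -0.0667, 0.2164]
tool_rot: [-0.0, 0.231, 0.973, -0.0]
contact_force: [0.5, 0.4, -0.1]
gripper_width: 0.998
grasp_force: 0.0
```

Emit:
servo_tool([
  [[1, 0, 0, -0.5, 0], [1, 0, 0, -0.5, 0], [1, 0, 0, 0, 0], [1, 0, 0, 0, 0]],
])

```text
t: 2.5
eef_pos: [0.4559, -0.064, 0.1766]
tool_rot: [-0.0, 0.229, 0.973, -0.0]
contact_force: [0.2, 0.1, 0.7]
gripper_width: 0.999
grasp_force: 0.0
```

Emit:
servo_tool([
  [[1, 0, 0, -0.6, 0], [1, 0, 0, -0.6, 0], [1, 0, 0, -0.6, 0], [1, 0, 0, -0.6, 0], [1, 0, 0, -0.5, 0], [1, 0, 0, -0.3, 0], [1, 0, 0, -0.2, 0], [1, 0, 0, 0, 0], [0.6, 0, 0, 0, 0], [0.45, 0, 0, 0, 0], [0.35, 0, 0, 0, 0], [0.25, 0, 0, 0, 0], [0.2, 0, 0, 0, 0], [0.15, 0, 0, 0, 0], [0.1, 0, 0, 0, 0], [0.1, 0, 0, 0, 0], [0, 0, 0, 0, 0], [0, 0, 0, 0, 0], [0, 0, 0, 0, 0]],
], newtons=30)

```text
t: 4.4
eef_pos: [0.4562, -0.064, 0.0405]
tool_rot: [-0.0, 0.229, 0.973, 0.0]
contact_force: [0.0, -0.6, 0.5]
gripper_width: 0.001
grasp_force: 0.0
```

```bash
python3 - <<'E'
from h import *
a,_=bot.read_camera("side");c=bot.get_calibration("wrist");w,_=bot.read_camera("wrist")
cv2.imwrite("pics/s1.png",cv2.hconcat([cv2.resize(a[130:290,220:400],(432,384)),cv2.resize(w,(360,384))])[:,:,::-1])
print(c,bot.get_obs()['gripper_width'])
E
```

```text
{'fovy': 65.70646984690485, 'cx': 253.83061532180275, 'cy': 193.73517871565323, 'view': array([[ 4.46740085e-01,  8.94663778e-01, -1.44570320e-04,
        -1.46298066e-01],
       [ 8.45770110e-01, -4.22272894e-01,  3.26126545e-01,
        -3.98204970e-01],
       [ 2.91712559e-01, -1.45816074e-01, -9.45326111e-01,
         7.16856188e-02],
       [ 0.00000000e+00,  0.00000000e+00,  0.00000000e+00,
         1.00000000e+00]])} 0.001978216305555478
```

View pics/s1.png

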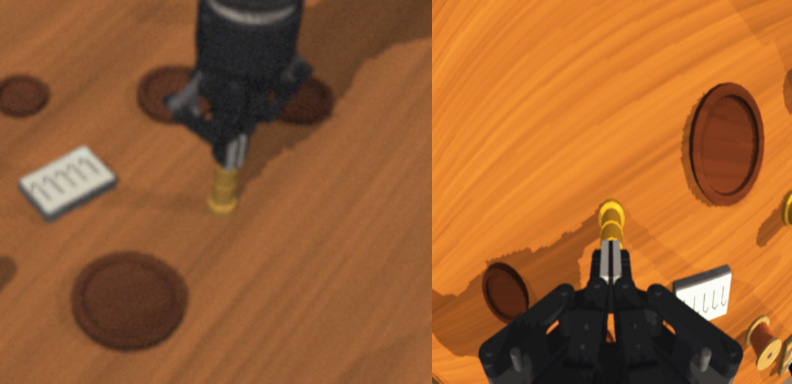

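The gripper shut empty. The mini is still upright, beside the fingers on the −x/+y side (side crop about (222,190)). I'll measure where it stands now in all three cameras.

```bash
cat >> h.py <<'E'
def fcloud(d,c):
    f=d.shape[0]/2/np.tan(np.radians(c["fovy"])/2)
    v,u=np.indices(d.shape);a=u-c["cx"];b=v-c["cy"];r=np.hypot(a,b)+1e-9
    k=np.tan(np.minimum(r/f,1.5))/r;P=np.stack([a*k*d,b*k*d,d],-1);V=c["view"];return (P-V[:3,3])@V[:3,:3]
def brass(p):
    h=cv2.cvtColor(p,cv2.COLOR_RGB2HSV);return (h[...,0]>=19)&(h[...,0]<35)&(h[...,1]>110)&(h[...,2]>50)
E
python3 - <<'E'
from h import *
for n in("wrist","side","top"):
    c=bot.get_calibration(n);p,d=bot.read_camera(n);W=(fcloud if n=="wrist" else cloud)(d,c)
    m=brass(p)&(d>0)&(np.linalg.norm(W[...,:2]-[.45,-.06],axis=-1)<.06)
    q=W[m]*1000;print(n,len(q))
    for lo,hi in((0,9),(12,46),(47,60)):
        s=q[(q[:,2]>lo)&(q[:,2]<hi)]
        if len(s)>5:print(lo,hi,len(s),np.round(np.r_[s.mean(0),s.min(0),s.max(0),circ(s[:,:2])],1))
D=np.load("top0.npz");D2=np.load("side0.npz")
for n,D in(("top",D),("side",D2)):
    W=cloud(D["d"],bot.get_calibration(n));m=brass(D["p"])&(np.linalg.norm(W[...,:2]-[.45,-.06],axis=-1)<.06)
    q=W[m]*1000;print("initial",n,len(q))
    for lo,hi in((0,9),(12,46),(47,60)):
        s=q[(q[:,2]>lo)&(q[:,2]<hi)]
        if len(s)>5:print(lo,hi,len(s),np.round(np.r_[s.mean(0),s.min(0),s.max(0),circ(s[:,:2])],1))
E
```

```text
wrist 532
0 9 229 [450.9 -58.8   7.8 443.6 -74.6   1.3 466.  -51.    9.  456.  -63.2  11.2]
12 46 139 [450.7 -58.5  31.6 446.1 -69.   12.  459.4 -53.8  44.8 456.2 -63.7   9.3]
47 60 49 [451.5 -58.   53.  447.6 -62.6  49.6 457.9 -54.5  54.8 455.  -61.4   6.5]
side 12
12 46 10 [452.4 -55.8  26.1 446.4 -60.5  12.5 459.6 -53.1  43.8 454.7 -60.9   7.4]
top 0
initial top 0
initial side 16
12 46 10 [450.8 -57.9  33.  446.9 -70.3  14.7 458.5 -53.1  45.4 455.6 -61.7   8.6]
```

```bash
python3 - <<'E'
from h import *
print(bot.get_obs())
c=bot.get_calibration("wrist");p,d=bot.read_camera("wrist");W=fcloud(d,c)*1000
cv2.imwrite("pics/w2.png",cv2.resize(p[190:384,150:370],None,fx=3,fy=3,interpolation=cv2.INTER_CUBIC)[:,:,::-1])
for v in range(200,330,8):print(v,[tuple(np.round(W[v,u]).astype(int)) for u in(246,251,256,261,268)],p[v,256])
E
```

```text
{'t': 4.65, 'q': array([-0.24179601,  0.41432449,  0.29601088,  2.2114059 , -0.22908717,
        0.54367656,  1.33536269]), 'joint_vel': array([ 0.00038   , -0.0004699 , -0.00103706, -0.00090272, -0.00092041,
        0.00084537, -0.00204025]), 'joint_torque': array([ 1.24927233e-04, -4.14043379e+01,  4.03661817e+00, -1.58339989e+01,
        7.31268403e-03,  1.28883799e-03, -4.83678070e-05]), 'eef_pos': array([ 0.45614878, -0.06398226,  0.04050119]), 'tool_rot': array([-1.72228419e-05,  2.29363891e-01,  9.73340744e-01,  1.54081857e-05]), 'contact_force': array([ 0.84562741, -0.07792225, -0.47636659]), 'torque': array([0.00034198, 0.02979713, 0.04191121]), 'grasp_force': 0.0, 'gripper_width': 0.0014283184531935068}
200 [(np.int64(443), np.int64(-64), np.int64(2)), (np.int64(444), np.int64(-60), np.int64(5)), (np.int64(445), np.int64(-57), np.int64(6)), (np.int64(448), np.int64(-55), np.int64(1)), (np.int64(451), np.int64(-50), np.int64(-1))] [180 120  26]
208 [(np.int64(446), np.int64(-65), np.int64(9)), (np.int64(447), np.int64(-62), np.int64(11)), (np.int64(448), np.int64(-59), np.in
[... 3144 characters left out ...]
.int64(465), np.int64(-70), np.int64(92)), (np.int64(466), np.int64(-68), np.int64(92)), (np.int64(459), np.int64(-62), np.int64(102)), (np.int64(444), np.int64(-53), np.int64(122))] [44 32 28]
320 [(np.int64(459), np.int64(-69), np.int64(104)), (np.int64(547), np.int64(-113), np.int64(0)), (np.int64(550), np.int64(-109), np.int64(-1)), (np.int64(463), np.int64(-64), np.int64(103)), (np.int64(443), np.int64(-53), np.int64(127))] [236 138  49]
328 [(np.int64(462), np.int64(-71), np.int64(106)), (np.int64(557), np.int64(-118), np.int64(-1)), (np.int64(560), np.int64(-114), np.int64(-2)), (np.int64(465), np.int64(-65), np.int64(105)), (np.int64(445), np.int64(-54), np.int64(129))] [232 134  47]
```

View pics/w2.png

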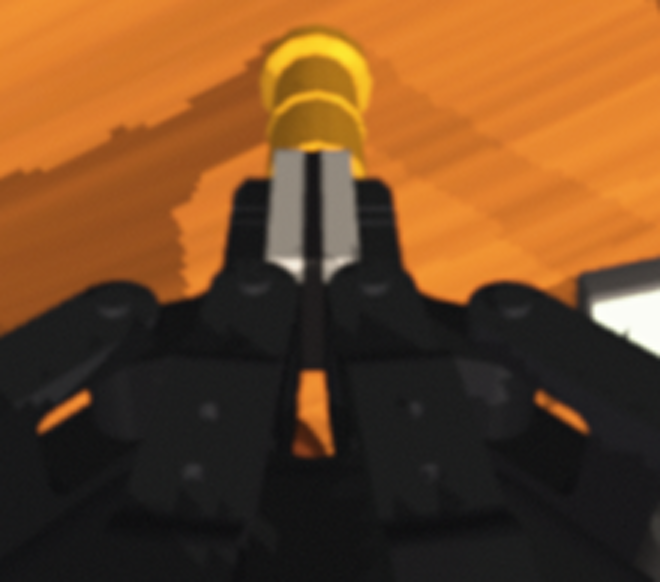

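The mini hasn't moved. The shut fingertips are really at z≈57 mm while the TCP reads 40.5 mm, so the true tips sit about 38 mm higher than the documented offset implies. I'll open, go down a further 40 mm, and re-check before closing.

Emit:
servo_tool([
  [[1, 0, 0, 0, 0], [1, 0, 0, 0, 0], [1, 0, 0, 0, 0], [1, 0, 0, 0, 0], [1, 0, 0, 0, 0], [1, 0, 0, 0, 0], [1, 0, 0, 0, 0], [1, 0, 0, -0.2, 0], [1, 0, 0, -0.2, 0], [1, 0, 0, -0.2, 0], [1, 0, 0, 0, 0]],
])

```text
t: 5.8
eef_pos: [0.4551, -0.064, 0.0152]
tool_rot: [-0.001, 0.229, 0.973, -0.0]
contact_force: [0.8, 0.4, 0.7]
gripper_width: 1.002
grasp_force: 0.0
```

```bash
cat > look.py <<'E'
from h import *
import sys
c=bot.get_calibration("wrist");o=bot.get_obs();p,d=bot.read_camera("wrist");W=fcloud(d,c)*1000
T=o["eef_pos"]*1000;L=(W-T)  # tool coords
w,x,y,z=o["tool_rot"];cy=np.array([2*x*y,y*y-x*x]);cx=np.array([x*x-y*y,2*x*y])
h=cv2.cvtColor(p,cv2.COLOR_RGB2HSV);g=(h[...,1]<60)&(h[...,2]>70)|(h[...,2]<60)
a=L[...,:2]@cx;b=L[...,:2]@cy
m=g&(d>0)&(np.abs(b)<62)&(np.abs(a)<16)&(W[...,2]<T[2]+120)
print("eef",np.round(T,1),"w",o["gripper_width"])
for s in(-1,1):
    k=m&(b*s>0);q=W[k][:,2]
    for lo in np.arange(0,62,6):
        kk=k&(b*s>=lo)&(b*s<lo+6);q=np.sort(W[kk][:,2])
        if len(q)>8:print(s,lo,"zmin",np.round(np.percentile(q,2),1),"n",len(q))
if len(sys.argv)>1:cv2.imwrite("pics/"+sys.argv[1],p[:,:,::-1])
E
python3 look.py w3.png
```

```text
eef [455.1 -64.   15.2] w 1.0021960915552308
-1 0 zmin 104.6 n 860
-1 6 zmin 103.3 n 840
-1 12 zmin 103.2 n 494
-1 18 zmin 107.1 n 321
-1 24 zmin 106.1 n 535
-1 30 zmin 100.5 n 466
-1 36 zmin 91.2 n 514
-1 42 zmin 47.0 n 2000
-1 48 zmin 52.3 n 777
-1 54 zmin 60.8 n 1725
-1 60 zmin 87.8 n 1002
1 0 zmin 104.4 n 831
1 6 zmin 103.2 n 836
1 12 zmin 103.0 n 463
1 18 zmin 108.4 n 310
1 24 zmin 104.9 n 572
1 30 zmin 100.7 n 461
1 36 zmin 73.5 n 545
1 42 zmin 47.2 n 1997
1 48 zmin 53.5 n 784
1 54 zmin 65.0 n 1792
1 60 zmin 88.2 n 972
```

View pics/w3.png

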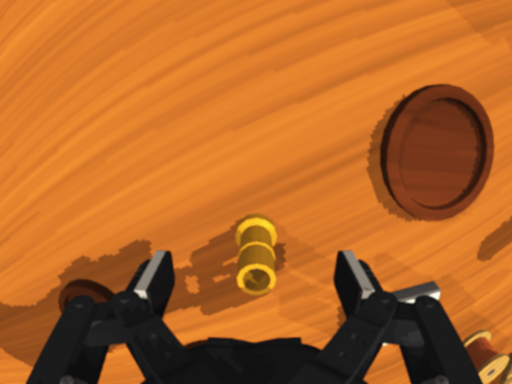

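The tips (open) are at z≈47 with the TCP reading 15, so the 38.5 mm offset holds. The tube is centred between the pads at (257,255). I'll go down 15 mm more and grip.

Emit:
servo_tool([
  [[1, 0, 0, -0.2, 0], [1, 0, 0, -0.18, 0], [1, 0, 0, 0, 0], [0.6, 0, 0, 0, 0], [0.5, 0, 0, 0, 0], [0.4, 0, 0, 0, 0], [0.35, 0, 0, 0, 0], [0.3, 0, 0, 0, 0], [0.25, 0, 0, 0, 0], [0.2, 0, 0, 0, 0], [0.15, 0, 0, 0, 0], [0.1, 0, 0, 0, 0], [0, 0, 0, 0, 0], [0, 0, 0, 0, 0], [0, 0, 0, 0, 0]],
], newtons=30)

```text
t: 7.35
eef_pos: [0.4562, -0.064, 0.0014]
tool_rot: [0.0, 0.229, 0.973, 0.0]
contact_force: [-0.9, 0.7, 5.1]
gripper_width: 0.212
grasp_force: 29.2
```

Emit:
servo_tool([
  [[0, 0, 0, 0.2, 0], [0, 0, 0, 0.4, 0], [0, 0, 0, 0.5, 0], [0, 0, 0, 0.5, 0], [0, 0, 0, 0.4, 0], [0, 0.3, 0, 0, 0], [0, 0.6, 0, 0, 0], [0, 0.7, 0, 0, 0], [0, 0.7, 0, 0, 0], [0, 0.7, 0, 0, 0], [0, 0.7, 0, 0, 0], [0, 0.7, 0, 0, 0], [0, 0.6, 0, 0, 0], [0, 0.5, 0, 0, 0], [0, 0.27, 0.03, 0, 0], [0, 0, 0, 0, 0], [0, 0, 0, 0, 0]],
])

```text
t: 9.05
eef_pos: [0.686, -0.0628, 0.0805]
tool_rot: [-0.001, 0.229, 0.973, -0.0]
contact_force: [-0.5, -0.5, -0.5]
gripper_width: 0.212
grasp_force: 29.3
```

```bash
cat > held.py <<'E'
from h import *
# wrist+top brass near the tool; dish recess from dark-red ring not needed
o=bot.get_obs();e=o["eef_pos"];print("eef",np.round(e*1000,1),o["gripper_width"],o["grasp_force"],o["contact_force"])
for n in("wrist","side"):
    c=bot.get_calibration(n);p,d=bot.read_camera(n);W=(fcloud if n=="wrist" else cloud)(d,c)
    m=brass(p)&(d>0)&(np.linalg.norm(W[...,:2]-e[:2],axis=-1)<.045)
    q=W[m]*1000
    if len(q)<10:print(n,"none");continue
    lo=np.percentile(q[:,2],1.5);s=q[(q[:,2]<lo+8)]
    print(n,len(q),"zlow",lo,"zhigh",np.percentile(q[:,2],99),"foot circ",np.round(circ(s[:,:2]),1),len(s))
E
python3 held.py
```

```text
eef [686.  -62.8  80.5] 0.21249351108084247 29.313696026802063 [-0.5307271  -0.46394866 -0.47786778]
wrist 812 zlow 84.51080446498567 zhigh 133.60969942006093 foot circ [683.7 -61.7   9.1] 376
side 26 zlow 84.95883434430307 zhigh 213.78749346206402 foot circ [677.1 -58.4   5.6] 6
```

Held, with the underside about 79 mm up and over the mini dish. Lowering.

Emit:
servo_tool([
  [[0, 0.02, 0, -0.2, 0], [0, 0, 0, -0.4, 0], [0, 0, 0, -0.4, 0], [0, 0, 0, -0.3, 0], [0, 0, 0, -0.2, 0], [0, 0, 0, -0.15, 0], [0, 0, 0, -0.05, 0], [0, 0, 0, -0.05, 0], [0, 0, 0, -0.03, 0], [0, 0, 0, 0, 0]],
])

```text
t: 10.15
eef_pos: [0.688, -0.0628, 0.0104]
tool_rot: [0.0, 0.229, 0.973, 0.0]
contact_force: [-0.0, -0.2, -0.5]
gripper_width: 0.214
grasp_force: 29.3
```

Emit:
servo_tool([
  [[0, 0, 0, -0.03, 0], [0, 0, 0, -0.03, 0], [0, 0, 0, -0.02, 0], [0, 0, 0, 0, 0]],
])

```text
t: 10.55
eef_pos: [0.6877, -0.0627, 0.0068]
tool_rot: [-0.0, 0.229, 0.973, 0.0]
contact_force: [0.8, -0.6, -0.6]
gripper_width: 0.216
grasp_force: 29.3
```

Emit:
servo_tool([
  [[0, 0, 0, -0.02, 0], [0, 0, 0, -0.02, 0], [0, 0, 0, 0, 0]],
])

```text
t: 10.85
eef_pos: [0.6879, -0.0628, 0.0065]
tool_rot: [0.0, 0.229, 0.973, 0.0]
contact_force: [-4.1, 0.8, 8.3]
gripper_width: 0.213
grasp_force: 30.2
```

Floor contact at 8 N. Releasing gently and rising.

Emit:
servo_tool([
  [[0.23, 0, 0, 0, 0], [0.25, 0, 0, 0, 0], [0.3, 0, 0, 0, 0], [0.4, 0, 0, 0, 0], [0.55, 0, 0, 0, 0], [0.7, 0, 0, 0, 0], [0.7, 0, 0, 0, 0], [0.7, 0, 0, 0.4, 0], [0.7, 0, 0, 0.7, 0], [0.7, 0, 0, 0.7, 0], [1, 0, 0, 0.7, 0], [1, 0, 0, 0, 0]],
])

```text
t: 12.05
eef_pos: [0.6911, -0.0635, 0.1114]
tool_rot: [0.004, 0.23, 0.973, 0.001]
contact_force: [0.2, -0.9, 0.3]
gripper_width: 0.991
grasp_force: 0.0
```

```bash
cat > chk.py <<'E'
from h import *
import sys
# wrist view: stacker vs dish at given x,y
x,y=float(sys.argv[1]),float(sys.argv[2])
for n in("wrist","side"):
    c=bot.get_calibration(n);p,d=bot.read_camera(n);W=(fcloud if n=="wrist" else cloud)(d,c)
    q=W[brass(p)&(d>0)&(np.linalg.norm(W[...,:2]-[x,y],axis=-1)<.05)]*1000
    if len(q)<15:print(n,"none");continue
    hi=np.percentile(q[:,2],98)
    print(n,"top z",round(hi,1),"top",np.round(circ(q[q[:,2]>hi-4][:,:2]),1),"tube",np.round(circ(q[(q[:,2]>18)&(q[:,2]<hi-8)][:,:2]),1))
    if len(sys.argv)>3 and n=="wrist":cv2.imwrite("pics/"+sys.argv[3],p[:,:,::-1])
E
python3 chk.py .687 -.063 w4.png
```

```text
wrist top z 59.6 top [687.6 -63.    8.2] tube [686.6 -62.3   8.4]
side top z 167.0 top [331.5 -45.8 334.7] tube [684.1 -60.1   6.3]
```

View pics/w4.png

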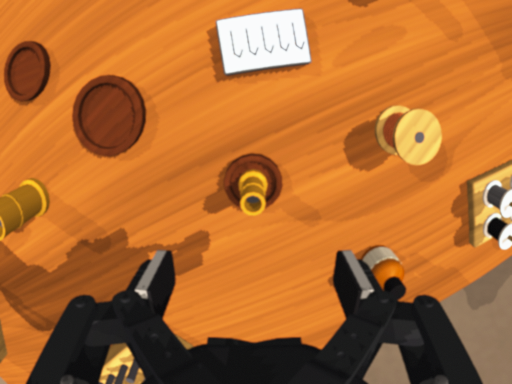

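The wrist view shows the mini upright and centred in its dish at (255,190), top at 59.6 mm (54+5). Next: the small stacker.

Emit:
servo_tool([
  [[1, -0.2, 0.3, 0, 0], [1, -0.35, 0.6, 0, 0], [1, -0.35, 0.65, 0, 0], [1, -0.35, 0.65, 0, 0], [1, -0.35, 0.65, 0, 0], [1, -0.35, 0.65, 0, 0], [1, -0.35, 0.65, 0, 0], [1, -0.35, 0.6, 0, 0], [1, -0.3, 0.5, 0, 0], [1, -0.15, 0.23, 0, 0], [1, 0, 0, 0, 0], [1, 0, 0, 0, 0], [1, 0, 0, -0.3, 0], [1, 0, 0, -0.4, 0], [1, 0, 0, -0.4, 0], [1, 0, 0, 0, 0]],
])

```text
t: 13.75
eef_pos: [0.5623, 0.1544, 0.0586]
tool_rot: [-0.002, 0.23, 0.973, -0.002]
contact_force: [-0.5, -0.0, -0.3]
gripper_width: 0.999
grasp_force: 0.0
```

```bash
python3 chk.py .563 .156; python3 -c "
from station import bot;print(bot.get_obs()['eef_pos'])"
```

```text
wrist top z 64.5 top [563.1 157.1  12.6] tube [561.9 158.   12.7]
side top z 61.2 top [561.6 158.6  12.2] tube [561.4 158.3  12.4]
[0.56384197 0.15514543 0.06078738]
```

Emit:
servo_tool([
  [[1, -0.01, 0.04, -0.3, 0], [1, 0, 0, -0.4, 0], [1, 0, 0, -0.4, 0], [1, 0, 0, -0.25, 0], [1, 0, 0, 0, 0], [0.7, 0, 0, 0, 0], [0.6, 0, 0, 0, 0], [0.5, 0, 0, 0, 0], [0.45, 0, 0, 0, 0], [0.4, 0, 0, 0, 0], [0.35, 0, 0, 0, 0], [0.3, 0, 0, 0, 0], [0.25, 0, 0, 0, 0], [0.1, 0, 0, 0, 0], [0, 0, 0, 0, 0], [0, 0, 0, 0, 0]],
], newtons=40)

```text
t: 15.45
eef_pos: [0.5635, 0.1581, 0.0076]
tool_rot: [0.0, 0.229, 0.973, 0.0]
contact_force: [-1.0, -0.9, 6.2]
gripper_width: 0.313
grasp_force: 39.3
```

Emit:
servo_tool([
  [[0, 0, 0, 0.2, 0], [0, 0, 0, 0.4, 0], [0, 0, 0, 0.5, 0], [0, 0, 0, 0.5, 0], [0, 0, 0, 0.3, 0], [0, -0.1, -0.3, 0, 0], [0, -0.15, -0.6, 0, 0], [0, -0.2, -0.8, 0, 0], [0, -0.2, -0.8, 0, 0], [0, -0.2, -0.8, 0, 0], [0, -0.2, -0.8, 0, 0], [0, -0.2, -0.8, 0, 0], [0, -0.2, -0.8, 0, 0], [0, -0.2, -0.8, 0, 0], [0, -0.2, -0.8, 0, 0], [0, -0.2, -0.8, 0, 0], [0, -0.2, -0.7, 0, 0], [0, -0.17, -0.46, 0, 0], [0, 0, 0, 0, 0], [0, 0, 0, 0, 0]],
])

```text
t: 17.45
eef_pos: [0.4654, -0.2126, 0.0828]
tool_rot: [-0.001, 0.23, 0.973, 0.0]
contact_force: [0.5, 0.7, -0.4]
gripper_width: 0.318
grasp_force: 39.5
```

```bash
python3 held.py
```

```text
eef [ 465.4 -212.6   82.8] 0.31757564371779007 39.54498589038849 [ 0.54147312  0.72020272 -0.38381378]
wrist 1565 zlow 81.3807411713319 zhigh 139.7014188342405 foot circ [ 464.4 -212.3   14.9] 649
side 27 zlow 79.65823951165598 zhigh 257.2645094325771 foot circ [ 462.5 -205.1   11.8] 4
```

Emit:
servo_tool([
  [[0, 0.02, -0.22, 0, 0], [0, 0, 0, -0.2, 0], [0, 0, 0, -0.4, 0], [0, 0, 0, -0.4, 0], [0, 0, 0, -0.3, 0], [0, 0, 0, -0.2, 0], [0, 0, 0, -0.1, 0], [0, 0, 0, -0.05, 0], [0, 0, 0, -0.03, 0], [0, 0, 0, 0, 0], [0, 0, 0, -0.02, 0], [0, 0, 0, 0, 0]],
])

```text
t: 18.75
eef_pos: [0.4675, -0.2212, 0.0155]
tool_rot: [0.0, 0.229, 0.973, 0.0]
contact_force: [-0.1, 0.5, -1.3]
gripper_width: 0.315
grasp_force: 39.6
```

Emit:
servo_tool([
  [[0, 0, 0, -0.03, 0], [0, 0, 0, -0.02, 0], [0, 0, 0, 0, 0]],
])

```text
t: 19.05
eef_pos: [0.4673, -0.2211, 0.0132]
tool_rot: [-0.0, 0.229, 0.973, 0.0]
contact_force: [-0.2, -0.6, -1.4]
gripper_width: 0.315
grasp_force: 39.6
```

Emit:
servo_tool([
  [[0, 0, 0, -0.02, 0], [0, 0, 0, 0, 0]],
])

```text
t: 19.25
eef_pos: [0.4674, -0.2212, 0.0126]
tool_rot: [0.0, 0.229, 0.973, 0.0]
contact_force: [-0.0, 0.3, 0.3]
gripper_width: 0.318
grasp_force: 39.7
```

Emit:
servo_tool([
  [[0, 0, 0, -0.02, 0], [0, 0, 0, -0.01, 0], [0, 0, 0, 0, 0]],
])

```text
t: 19.55
eef_pos: [0.4675, -0.2212, 0.0125]
tool_rot: [0.0, 0.23, 0.973, 0.0]
contact_force: [-5.0, 2.3, 16.6]
gripper_width: 0.318
grasp_force: 41.1
```

Emit:
servo_tool([
  [[0.33, 0, 0, 0.01, 0], [0.36, 0, 0, 0, 0], [0.4, 0, 0, 0, 0], [0.5, 0, 0, 0, 0], [0.65, 0, 0, 0, 0], [0.8, 0, 0, 0, 0], [0.8, 0, 0, 0, 0], [0.8, 0, 0, 0.4, 0], [0.8, 0, 0, 0.7, 0], [0.8, 0, 0, 0.7, 0], [1, 0, 0, 0.7, 0], [1, 0, 0, 0.3, 0], [1, 0, 0, 0, 0]],
])

```text
t: 20.85
eef_pos: [0.4685, -0.2215, 0.1251]
tool_rot: [0.002, 0.229, 0.973, 0.0]
contact_force: [0.5, 0.3, 0.2]
gripper_width: 1.001
grasp_force: 0.0
```

```bash
python3 chk.py .466 -.2215 
```

```text
wrist top z 69.6 top [ 467.4 -221.5   12.6] tube [ 466.3 -220.8   12.9]
side top z 82.8 top [ 221.8 -122.7  253.5] tube [ 465.9 -219.6   13. ]
```

Emit:
servo_tool([
  [[1, 0.2, -0.14, 0, 0], [1, 0.4, -0.26, 0, 0], [1, 0.5, -0.32, 0, 0], [1, 0.5, -0.32, 0, 0], [1, 0.5, -0.32, 0, 0], [1, 0.5, -0.32, 0, 0], [1, 0.4, -0.26, 0, 0], [1, 0, 0, 0, 0], [1, 0, 0, 0, 0]],
])

```text
t: 21.85
eef_pos: [0.5866, -0.2988, 0.122]
tool_rot: [-0.001, 0.229, 0.973, 0.0]
contact_force: [-0.5, -0.1, -0.1]
gripper_width: 1.0
grasp_force: 0.0
```

```bash
python3 chk.py .588 -.299 w5.png
```

```text
wrist top z 78.7 top [ 587.2 -299.    17.6] tube [ 586.1 -297.8   17.5]
side top z 216.5 top [ 256.6 -206.   329.1] tube [ 585.9 -296.7   17.5]
```

View pics/w5.png

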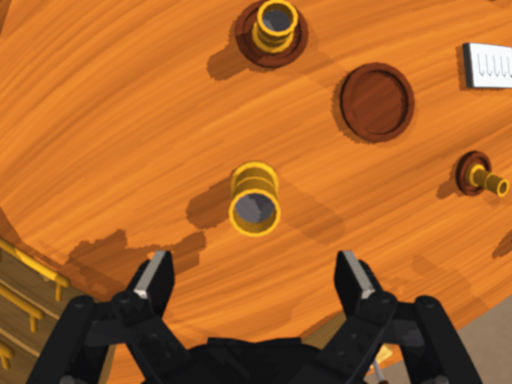

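Small is upright in its dish (272,30), top at 69.6. The medium is centred at (256,205). A drawer cabinet shows at lower left, so I'll check clearance.

```bash
python3 - <<'E'
from h import *
for n in("side","wrist"):
    c=bot.get_calibration(n);p,d=bot.read_camera(n);W=(fcloud if n=="wrist" else cloud)(d,c)
    m=(d>0)&(W[...,2]>.03)&(W[...,2]<.3)
    if n=="wrist": m[230:,:]&=False; m[220:,:90]=(W[220:,:90,2]>.03)
    q=W[m];q=q[(q[:,1]<-.34)|(q[:,0]>.66)];q=q[q[:,1]<-.2]
    r=np.linalg.norm(q[:,:2]-[.588,-.299],axis=1);i=np.argsort(r)[:400:80];print(n,np.round(np.c_[q[i],r[i]],3))
E
```

```text
side [[ 0.576 -0.34   0.163  0.043]
 [ 0.55  -0.343  0.19   0.058]
 [ 0.552 -0.349  0.223  0.062]
 [ 0.547 -0.351  0.215  0.066]
 [ 0.782 -0.267  0.034  0.197]]
wrist [[ 0.553 -0.34   0.238  0.054]
 [ 0.553 -0.343  0.236  0.057]
 [ 0.551 -0.345  0.236  0.058]
 [ 0.557 -0.349  0.23   0.059]
 [ 0.557 -0.35   0.226  0.059]]
```

Clear: the only close points are the gripper itself. Descending to grip the medium.

Emit:
servo_tool([
  [[1, 0, 0, -0.3, 0], [1, 0, 0, -0.5, 0], [1, 0, 0, -0.5, 0], [1, 0, 0, -0.5, 0], [1, 0, 0, -0.4, 0], [1, 0, 0, -0.3, 0], [1, 0, 0, -0.19, 0], [1, 0, 0, 0, 0], [0.7, 0, 0, 0, 0], [0.6, 0, 0, 0, 0], [0.55, 0, 0, 0, 0], [0.5, 0, 0, 0, 0], [0.45, 0, 0, 0, 0], [0.4, 0, 0, 0, 0], [0.35, 0, 0, 0, 0], [0.3, 0, 0, 0, 0], [0.1, 0, 0, 0, 0], [0, 0, 0, 0, 0], [0, 0, 0, 0, 0]],
], newtons=50)

```text
t: 23.95
eef_pos: [0.5877, -0.299, 0.0166]
tool_rot: [0.0, 0.229, 0.973, -0.0]
contact_force: [-0.6, 0.6, 4.3]
gripper_width: 0.436
grasp_force: 50.0
```

Emit:
servo_tool([
  [[0, 0, 0, 0.2, 0], [0, 0, 0, 0.4, 0], [0, 0, 0, 0.5, 0], [0, 0, 0, 0.4, 0], [0, 0, 0.2, 0, 0], [0, -0.1, 0.5, 0, 0], [0, -0.1, 0.6, 0, 0], [0, -0.1, 0.6, 0, 0], [0, -0.1, 0.6, 0, 0], [0, -0.1, 0.5, 0, 0], [0, -0.05, 0.4, 0, 0], [0, 0, 0.18, 0, 0], [0, 0, 0, 0, 0], [0, 0, 0, 0, 0]],
])

```text
t: 25.35
eef_pos: [0.5655, -0.1565, 0.0762]
tool_rot: [0.0, 0.23, 0.973, -0.0]
contact_force: [-0.4, -0.2, -1.8]
gripper_width: 0.432
grasp_force: 50.3
```

```bash
python3 held.py
```

```text
eef [ 565.5 -156.5   76.2] 0.43210893978316445 50.27202308177948 [-0.43636484 -0.19086529 -1.77969043]
wrist 2178 zlow 66.06783128342826 zhigh 138.17272116583104 foot circ [ 565.1 -156.6   20.5] 840
side 55 zlow 67.74019040229729 zhigh 156.3429693463387 foot circ [ 563.4 -153.3   17. ] 7
```

Emit:
servo_tool([
  [[0, 0, 0, -0.2, 0], [0, 0, 0, -0.4, 0], [0, 0, 0, -0.3, 0], [0, 0, 0, -0.2, 0], [0, 0, 0, -0.1, 0], [0, 0, 0, -0.07, 0], [0, 0, 0, -0.03, 0], [0, 0, 0, 0, 0], [0, 0, 0, 0, 0]],
])

```text
t: 26.35
eef_pos: [0.5657, -0.1556, 0.0245]
tool_rot: [0.0, 0.229, 0.973, 0.0]
contact_force: [0.0, 0.3, -1.4]
gripper_width: 0.431
grasp_force: 50.3
```

Emit:
servo_tool([
  [[0, 0, 0, -0.03, 0], [0, 0, 0, -0.02, 0], [0, 0, 0, 0, 0]],
])

```text
t: 26.65
eef_pos: [0.5653, -0.1556, 0.0221]
tool_rot: [-0.0, 0.229, 0.973, 0.0]
contact_force: [0.1, 0.1, -1.2]
gripper_width: 0.435
grasp_force: 50.3
```

Emit:
servo_tool([
  [[0, 0, 0, -0.02, 0], [0, 0, 0, -0.01, 0], [0, 0, 0, 0, 0]],
])

```text
t: 26.95
eef_pos: [0.5655, -0.1556, 0.0216]
tool_rot: [0.0, 0.229, 0.973, 0.0]
contact_force: [-2.3, 0.3, 4.9]
gripper_width: 0.433
grasp_force: 50.8
```

Emit:
servo_tool([
  [[0.44, 0, 0, 0, 0], [0.47, 0, 0, 0, 0], [0.52, 0, 0, 0, 0], [0.6, 0, 0, 0, 0], [0.75, 0, 0, 0, 0], [0.9, 0, 0, 0, 0], [0.9, 0, 0, 0, 0], [0.9, 0, 0, 0.3, 0], [0.9, 0, 0, 0.7, 0], [0.9, 0, 0, 0.7, 0], [1, 0, 0, 0.7, 0], [1, 0, 0, 0.5, 0], [1, 0, 0, 0, 0]],
])

```text
t: 28.25
eef_pos: [0.5675, -0.1563, 0.1408]
tool_rot: [0.003, 0.23, 0.973, 0.0]
contact_force: [0.1, 0.2, -0.6]
gripper_width: 1.0
grasp_force: 0.0
```

```bash
python3 chk.py .5655 -.156 
```

```text
wrist top z 83.6 top [ 565.2 -155.8   17.6] tube [ 564.1 -154.6   17.5]
side top z 79.4 top [ 563.3 -154.2   18. ] tube [ 563.8 -154.5   17.9]
```

Emit:
servo_tool([
  [[1, 0, 0.3, 0, 0], [1, 0, 0.6, 0, 0], [1, 0, 0.8, 0, 0], [1, 0, 0.8, 0, 0], [1, 0, 0.8, 0, 0], [1, 0, 0.8, 0, 0], [1, 0, 0.8, 0, 0], [1, 0, 0.8, 0, 0], [1, 0, 0.8, 0, 0], [1, 0, 0.8, 0, 0], [1, 0, 0.8, 0, 0], [1, 0, 0.8, 0, 0], [1, 0, 0.8, 0, 0], [1, 0, 0.7, 0, 0], [1, 0.03, 0.5, 0, 0], [1, 0, 0.3, 0, 0], [1, 0, 0, 0, 0], [1, 0, 0, 0, 0]],
])

```text
t: 30.15
eef_pos: [0.5666, 0.2909, 0.1366]
tool_rot: [-0.0, 0.23, 0.973, -0.001]
contact_force: [-0.0, -0.2, -0.0]
gripper_width: 1.005
grasp_force: 0.0
```

```bash
python3 chk.py .567 .292 w6.png; python3 -c "
from station import bot;print(bot.get_obs()['eef_pos'])"
```

```text
wrist top z 92.7 top [567.3 292.7  23.1] tube [567.7 293.7  23.4]
side top z 90.9 top [565.1 293.5  22.9] tube [565.6 293.4  23.2]
[0.56695754 0.29025258 0.13691161]
```

View pics/w6.png

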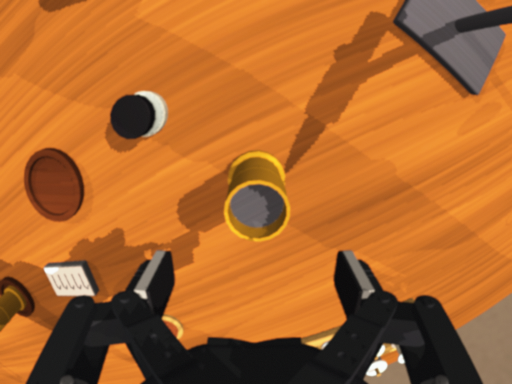

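Medium is upright in its dish (top 83.6 = 78+5.6). The large is centred at (257,210), 2 mm toward +y of the tool. The jar and lamp are well clear.

Emit:
servo_tool([
  [[1, 0, 0.05, -0.3, 0], [1, 0, 0, -0.5, 0], [1, 0, 0, -0.5, 0], [1, 0, 0, -0.5, 0], [1, 0, 0, -0.4, 0], [1, 0, 0, -0.3, 0], [1, 0, 0, -0.2, 0], [1, 0, 0, -0.07, 0], [1, 0, 0, 0, 0], [0.8, 0, 0, 0, 0], [0.7, 0, 0, 0, 0], [0.65, 0, 0, 0, 0], [0.6, 0, 0, 0, 0], [0.55, 0, 0, 0, 0], [0.5, 0, 0, 0, 0], [0.4, 0, 0, 0, 0], [0.2, 0, 0, 0, 0], [0, 0, 0, 0, 0], [0, 0, 0, 0, 0]],
], newtons=70)

```text
t: 32.15
eef_pos: [0.5667, 0.2943, 0.0267]
tool_rot: [0.0, 0.229, 0.973, 0.0]
contact_force: [-1.3, -1.2, 5.4]
gripper_width: 0.56
grasp_force: 71.1
```

Emit:
servo_tool([
  [[0, 0, 0, 0.2, 0], [0, 0, 0, 0.4, 0], [0, 0, 0, 0.5, 0], [0, 0, 0, 0.5, 0], [0, 0, 0, 0.4, 0], [0, 0, -0.2, 0, 0], [0, -0.2, -0.4, 0, 0], [0, -0.3, -0.6, 0, 0], [0, -0.3, -0.7, 0, 0], [0, -0.3, -0.7, 0, 0], [0, -0.3, -0.7, 0, 0], [0, -0.3, -0.7, 0, 0], [0, -0.3, -0.6, 0, 0], [0, -0.3, -0.5, 0, 0], [0, -0.2, -0.3, 0, 0], [0, -0.13, -0.18, 0, 0], [0, 0, 0, 0, 0], [0, 0, 0, 0, 0]],
])

```text
t: 33.95
eef_pos: [0.462, 0.0721, 0.1062]
tool_rot: [0.0, 0.229, 0.973, 0.0]
contact_force: [1.2, 0.5, -3.9]
gripper_width: 0.558
grasp_force: 72.9
```

```bash
python3 held.py
```

```text
eef [462.   72.1 106.2] 0.5575347793506756 72.89398670196533 [ 1.21024504  0.47077888 -3.94642329]
wrist 2559 zlow 85.95460427024817 zhigh 172.18492670960936 foot circ [463.2  71.4  26.3] 1084
side 95 zlow 84.66715297428091 zhigh 194.94918004897832 foot circ [461.6  76.9  24.4] 7
```

Emit:
servo_tool([
  [[0, -0.01, -0.04, 0, 0], [0, 0, 0, -0.2, 0], [0, 0, 0, -0.4, 0], [0, 0, 0, -0.4, 0], [0, 0, 0, -0.3, 0], [0, 0, 0, -0.2, 0], [0, 0, 0, -0.15, 0], [0, 0, 0, -0.08, 0], [0, 0, 0, -0.05, 0], [0, 0, 0, 0, 0], [0, 0, 0, 0, 0]],
])

```text
t: 35.15
eef_pos: [0.4613, 0.0697, 0.0352]
tool_rot: [0.0, 0.229, 0.973, 0.0]
contact_force: [-0.4, -0.2, -4.0]
gripper_width: 0.558
grasp_force: 72.9
```

Emit:
servo_tool([
  [[0, 0, 0, -0.03, 0], [0, 0, 0, -0.02, 0], [0, 0, 0, 0, 0]],
])

```text
t: 35.45
eef_pos: [0.4609, 0.0696, 0.0329]
tool_rot: [0.0, 0.229, 0.973, 0.0]
contact_force: [0.2, -0.2, -2.9]
gripper_width: 0.561
grasp_force: 72.9
```

Emit:
servo_tool([
  [[0, 0, 0, -0.02, 0], [0, 0, 0, -0.01, 0], [0, 0, 0, 0, 0]],
])

```text
t: 35.75
eef_pos: [0.461, 0.0696, 0.0317]
tool_rot: [-0.0, 0.229, 0.973, 0.0]
contact_force: [-0.2, -0.6, -3.3]
gripper_width: 0.558
grasp_force: 72.9
```

Emit:
servo_tool([
  [[0, 0, 0, -0.02, 0], [0, 0, 0, 0, 0]],
])

```text
t: 35.95
eef_pos: [0.461, 0.0696, 0.0316]
tool_rot: [-0.0, 0.229, 0.973, 0.0]
contact_force: [-3.9, 0.2, 8.9]
gripper_width: 0.559
grasp_force: 74.1
```

Contact. Releasing slowly, rising straight up, then moving aside for a final look.

Emit:
servo_tool([
  [[0.57, 0, 0, 0, 0], [0.6, 0, 0, 0, 0], [0.65, 0, 0, 0, 0], [0.72, 0, 0, 0, 0], [0.82, 0, 0, 0, 0], [1, 0, 0, 0, 0], [1, 0, 0, 0, 0], [1, 0, 0, 0.3, 0], [1, 0, 0, 0.7, 0], [1, 0, 0, 0.7, 0], [1, 0, 0, 0.7, 0], [1, 0, 0, 0.7, 0], [1, 0, 0, 0.4, 0], [1, 0, 0, 0, 0], [1, 0, 0, 0, 0]],
])

```text
t: 37.45
eef_pos: [0.4608, 0.0696, 0.1712]
tool_rot: [0.0, 0.229, 0.973, 0.0]
contact_force: [-0.2, -0.1, -0.4]
gripper_width: 1.0
grasp_force: 0.0
```

```bash
python3 chk.py .4615 .07
```

```text
wrist top z 97.7 top [462.1  68.8  23.1] tube [460.9  69.9  23.1]
side top z 238.3 top [ -17.4 1818.8 1818.8] tube [460.9  64.3  26.6]
```

Emit:
servo_tool([
  [[1, 0, 0.4, 0, 0], [1, 0, 0.8, 0, 0], [1, 0, 0.8, 0, 0], [1, 0, 0.8, 0, 0], [1, 0, 0.8, 0, 0], [1, 0, 0.8, 0, 0], [1, 0, 0.8, 0, 0], [1, 0, 0.8, 0, 0], [1, 0, 0.8, 0, 0], [1, 0, 0.4, 0, 0], [1, 0, 0, 0, 0], [1, 0, 0, 0, 0]],
])

```text
t: 38.75
eef_pos: [0.4609, 0.3559, 0.1701]
tool_rot: [-0.0, 0.23, 0.973, -0.001]
contact_force: [0.2, 0.2, -0.2]
gripper_width: 1.004
grasp_force: 0.0
```

```bash
python3 - <<'E'
from h import *
p,d=bot.read_camera("top");c=bot.get_calibration("top");W=cloud(d,c)*1000
cv2.imwrite("pics/end.png",p[:,:,::-1])
for n,x,y,h in(("mini",687,-63,59),("small",466,-222,69),("medium",566,-156,83),("large",462,70,97),("jar",455,224.5,50),("spool",702,86,45)):
    q=W[(np.hypot(W[...,0]-x,W[...,1]-y)<45)&(np.abs(W[...,2]-h)<5)]
    if len(q):print(n,np.round(cv2.minEnclosingCircle(q[:,:2].astype(np.float32))[0],1),np.median(q[:,2]))
    else:print(n,"hidden")
E
```

```text
mini [687.5 -63.3] 59.60888859856236
small [ 467.9 -221.5] 69.48759986454309
medium [ 565.1 -156.2] 83.77690529841429
large [462.2  68.3] 97.90849420179546
jar [455.6 224.5] 50.96744007423255
spool [702.3  85.4] 46.146643934399265
```

View pics/end.png

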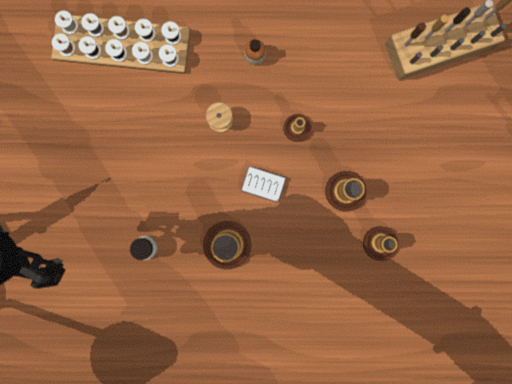

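All four stand upright and centred in their own dishes: mini (298,126), medium (348,189), small (384,243) and large (227,245). The spool and jar have not moved, and the arm is clear.

```bash
python3 -c "
from station import bot;print(bot.hand_in())"
```

```text
the job is handed in; nothing more can be done
None
```

All four stackers are standing upright in their matching dishes, set down in order from smallest to largest, with the spool and jar unmoved, and the job was handed in at about 39 s.

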